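# Put the reflex hammer in the jug and close up the instrument box

## Task

Clear up after the examination. The reflex hammer props out of the open instrument box: take it out and lower it, without dropping it, head first into the steel jug, so that it is left leaning with its handle resting in the jug's pouring lip. Lay the tape measure flat on the floor of the instrument box, beside the electrode pad and not on it, then close the lid; leave the jug upright where it stands and the other things alone.

Things in the scene. Friction and masses are not known exactly. Their poses are not given: they have to be found in the camera images.
- reflex_hammer: Reflex hammer, 176 mm long, 85 g: straight light round handle 11 mm thick and a flat black triangular rubber head 34 mm long, 30 mm wide, 11 mm thick. Origin: middle of its length on the underside. The handle runs along y, head towards -y; z is the head's thin direction; the handle's centre line passes 6 mm above the origin (z), 3 mm to its -x side.
- handle_end (a point): Free end of the hammer's handle, on its centre line, 172 mm from head_end. At the start the handle rests on the box's front wall, rises at about 27 degrees and sticks out about 80 mm in front of the box.
- head_end (a point): Middle of the hammer head's outer edge, on the handle's centre line (one corner of the triangular head reaches 4 mm farther). At the start it lies on the box's floor against the back (hinge side) wall.
- jug: Small loose stainless steel jug, 300 g, 100 mm high, round, 63 mm outer diameter, wall 2.5 mm, inner floor 5 mm above its underside. Origin: centre of the underside, z up. A pouring lip is drawn out of the rim towards -x, a rounded channel about 20 mm wide reaching 44 mm from the axis and starting 42 mm below the rim; the strap handle on the +x side reaches 61 mm from the axis.
- jug_lip (a point): Bottom of the channel of the jug's pouring lip, on its inner surface, 2 mm below the rim.
- instrument_box: Stainless steel box, 107 x 195 x 44 mm shut, fixed to the worktop. Origin: centre of the underside; long sides along y, front towards -x, hinge at the back. Inner floor 2 mm above the underside, from x -37 to +45 and y -93 to +93 mm; walls 42 mm high, 2 mm thick. The electrode pad lies at the -y end; two thin rods along the floor belong to the box and lie flush, no obstacle.
- instrument_box_lid (a joint): Hinge of the box's lid, rad: 0 = shut, 1.83 = open (just past upright, where it rests at the start by its weight). It lies at x = +51, z = 40 mm in the box's frame, along y; the lid reaches 92 mm from it (the tab 104), 196 mm wide, 12 mm thick with its turned-down rim. Lightly damped: pushed forward past upright from behind, it sinks shut by itself in 2 to 3 s.
- lid_tab (a point): On the tab at the middle of the lid's free edge, 100 mm from the hinge line; the tab is 30 mm wide, 2 mm thick and ends 4 mm beyond this point.
- tape_measure: Round yellow tape measure lying flat, about 47 mm across, 15 mm thick, 60 g. Origin: centre of the underside, z up.
- electrode_pad: Flat black rubber electrode pad with a red lead socket, 36 x 62 x 8 mm, lying on the box's floor, to be left there. Origin on its underside; the pad reaches 13 mm to -y and 31 mm to +y, the socket 31 mm to -y of the origin, in its own frame.
- keypad_phone: White keypad phone lying on its back, 117 x 51 x 15 mm, to be left alone. Origin: centre of the underside, length along x.
- gel_tube: White gel tube with a blue cap lying behind the box, 44 x 148 x 30 mm, to be left alone. Origin: centre of the underside, length along y.
- cup_pump: Cream-coloured hand suction pump with a ring handle, 62 x 214 x 27 mm, to be left alone. Origin: centre of the underside, length along y.
- pen: Ballpoint pen lying flat, 11 x 145 x 9 mm, to be left alone. Origin: centre of the underside, length along y.
Mind the look-alikes: they are no part of the job. Of the things that look like the electrode_pad, take the one that is farthest to the robot's right at the start.

How it is judged:
On the way, in this order (a step that is already met when the one before it is completed fails the run):
1. the hammer's head is lowered to the bottom of the jug while the hammer is still held (z of head_end in the frame of jug between 0 and 0.035 m and horizontal distance between head_end and jug below 0.032 m and contact force between the fingers and reflex_hammer above 1 N), for 0.1 s.
2. the lid is shut (value of joint instrument_box_lid below 0.06 rad), for 0.2 s.
At the end, for the whole second after the job is handed in: Hammer head-down at the bottom of the upright jug (tilt < 0.08 rad), at rest, handle centre line within 12 mm of the lip channel's bottom; tape measure flat (0.12 rad) on the box floor, not on the pad; both undersides < 6 mm above the box's underside; lid within 0.06 rad of shut (z of head_end in the frame of jug between 0 and 0.03 m and horizontal distance between head_end and jug below 0.032 m and x of jug_lip in the frame of reflex_hammer between -0.015 and 0.009 m and z of jug_lip in the frame of reflex_hammer between -0.006 and 0.018 m and angle between jug's own z axis and vertical below 0.08 rad and linear speed of reflex_hammer below 0.02 m/s and x of tape_measure in the frame of instrument_box between -0.037 and 0.045 m and y of tape_measure in the frame of instrument_box between -0.093 and 0.093 m and z of each of tape_measure, electrode_pad in the frame of instrument_box below 0.006 m and angle between tape_measure's own z axis and vertical below 0.12 rad and value of joint instrument_box_lid below 0.06 rad); the robot touches nothing.
It fails at once if the hammer is dropped or thrown (linear speed of reflex_hammer above 1.2 m/s).
It fails at once if the jug is knocked over or carried away (angle between jug's own z axis and vertical above 0.35 rad or distance of jug from where it was at the start of the episode above 0.03 m).
It fails at once if a bystander (phone, gel tube, pump, pen) is pushed away (distance of any of keypad_phone, gel_tube, cup_pump, pen from where it was at the start of the episode above 0.03 m).
It also fails if it takes over 61 s, if anything falls off the work surface, if the arm or the gripper's body presses on something with over 40 N, if the wrist force passes 120 N, or if a joint passes its speed limit or range.

## Robot

A 6-joint arm with a two-finger parallel gripper is mounted at the origin on a cart in front of the work surface, level with it; the furniture and walls round the work are solid. World frame = base frame: x ahead of the robot, y to its left, z up, the work surface at z = 0. Lengths are in m, angles in rad, forces in N, time in s.
With the tool pointing down it reaches from about 0.35 to 0.775 m from the base axis. Payload 5.5 kg.
Tool frame: the origin (TCP) lies at the very end of the fingers, on their centre line; the grasp point (between the pads) lies 19 mm behind it; z points along the fingers, y is the line along which they close (so a half turn about z gives the same grasp; the last joint's range is limited). The gripper opens to 85 mm and grips with 20 to 120 N. Pads are 22 mm wide; open, the fingers measure 114 mm over their backs; the gripper's body (76 mm by 85 mm) begins 54 mm behind the grasp point. The pads swing forward as they close: fully open they stand 13 mm farther back than shut.
Start: joints at [1.153, 0.313, 0.046, 1.304, 0, 1.431], TCP at [0.158, 0.553, 0.231] pointing down, gripper open.
Joint ranges: [-2.76, 2.76], [-0.86, 1.69], [-1.03, 1.26], [-2.2, 2.34], [-1.47, 1.5], [-3.14, 3.14]. Speed limits (rad/s): [2.57, 2.57, 3.14, 3.14, 3.14, 3.14].

## Interface

Orientations are given as a unit quaternion [w, x, y, z].
In Python, from workcell import env, cams, ticket, spotter gives the robot as it stands.
- The arm moves only by the tool jog_arm, never from a script. Its argument "increments" is a list that holds one entry, the list of rows, each a list of 7 numbers: the shift along the tool's x, y, z in units of 0.25 m (1.0 is 0.25 m), then the turn, a rotation vector about the tool's x, y, z in units of 180 degrees (1.0 is 180 degrees), then the closure in counts, from 0 (fully open) to 255 (shut). A call has 1 to 20 rows; each row shifts and turns the commanded pose from where the row before left it, along the tool's axes as they then stand; what a row does not reach is not made up. A row lasts 1/10 s, in which the tool goes at most 50 mm and 8.59 degrees, less where a joint would pass 70% of its speed; a pose out of reach is approached as far as the arm can. A call with a number of a shift or a turn outside -1 to 1 is refused whole. A call with a gripper value outside its range is refused whole. The fingers move at their own pace and stop on an object; "force" is the grip in N (left out, the last holds). Time passes only in rows, so rows that do not move let the fingers close. It gives the time, the measured TCP pose, the force, the opening and the grip force at its end, in the units of the state.
- env.get_state(): the state, without advancing time (a new reading comes with each control period).
- cams.read_camera(name): name is "scene" or "top" or "wrist"; returns a dict with "pixels" (420x560x3 uint8, red, green, blue), "fx", "fy", "cx", "cy" (pixels), "xyz" and "attitude" of the camera in the world; the wrist camera has in their place "mount" (4x4, takes a point from camera to tool coordinates, whose origin is the TCP and whose axes are the flange's). Camera axes: x right, y down, z forward; pixel columns grow to the right and rows downward; lengths in m; the calibration is good to about 2 mm. A picture is of the moment at which its call begins: read the wrist's pose just before it. There is no depth.
- ticket.hand_in(): hands the job in; it is judged then, once.
Trained networks look in the newest picture that a camera, given by its name, has taken for a name from the list of things; names that differ only in an ending like _2 or _b are one class to them, and where a whole thing is asked for, a point or a joint stands for the part that bears it (a point fixed in the world has none). Each returns a list of dicts, best first, with "conf" (0 to 1); they miss things now and then, are a little off and sometimes report something else, mostly with a low value. They report only what shows in the picture. A call takes as long as a camera call. They do not tell look-alikes from the thing itself.
- spotter.find_in(target, camera): "uv" ([column, row] in pixels, amid what is visible of it).
- spotter.cut_out(target, camera): "region" (420x560 bool, what is visible of it) and "uv" ([column, row] in pixels, amid what is visible of it).
- spotter.landmark_of(target, camera): "uv" ([column, row] in pixels: a listed point, or the origin of a listed thing).
The state is a dict: "clock": time; "joint_pos": joint angles; "qvel": joint speeds; "tau": joint torques, N m; "tcp_pos": TCP position; "orientation": TCP orientation; "wrist_force": force on the tool from outside, world axes, zero at the start; "ft_torque": the same for the moment, N m; "finger_gap": finger opening in m; "grip_force": force on a finger pad.
Only numpy, scipy, OpenCV 4.12 (cv2) and the standard library are available. Lean on these libraries where they do the work, as an engineer would, in place of code of your own. Each camera call takes 0.05 s, during which the arm holds its last target. There are 200 camera calls.

## Working session

There is one attempt and no reset: what is moved stays moved. The work goes in short steps, Python scripts to look and compute and a tool call to move; the robot and the scene stay as the last step left them, time stands still between calls to the robot, and variables do not carry over. Pictures are saved under pics/ and viewed, at most 10 in all, crops included, and the job is handed in when it is done.

Besides the shell and the picture viewer there is one more tool, called after "Call:" in YAML: its name, and indented under it one key for each argument. jog_arm: Moves the arm, as the interface text tells. Shifts and turns lie within -1 to 1; 1 stands for 0.25 m of shift or 180 degrees of turn. Its arguments: {"type":"object","properties":{"increments":{"type":"array"},"force":{"type":"number"}},"required":["increments"]}

```bash
mkdir -p pics; ls; cat > h.py <<'E'
import numpy as np, cv2
from scipy.spatial.transform import Rotation as R
from workcell import env, cams, ticket, spotter
def q2R(q): return R.from_quat([q[1],q[2],q[3],q[0]]).as_matrix()
def cam(name):
    s=env.get_state(); c=cams.read_camera(name)
    if 'mount' in c:
        M=np.array(c['mount']); Rt=q2R(s['orientation']); 
        c['R']=Rt@M[:3,:3]; c['t']=Rt@M[:3,3]+np.array(s['tcp_pos'])
    else:
        a=np.array(c['attitude']); c['R']=q2R(a) if a.size==4 else a.reshape(3,3); c['t']=np.array(c['xyz'])
    return c
def ray(c,uv):
    d=c['R']@np.array([(uv[0]-c['cx'])/c['fx'],(uv[1]-c['cy'])/c['fy'],1]); return c['t'],d/np.linalg.norm(d)
def atz(c,uv,z):
    o,d=ray(c,uv); return o+d*(z-o[2])/d[2]
def proj(c,p):
    q=c['R'].T@(np.array(p)-c['t']); return np.array([c['fx']*q[0]/q[2]+c['cx'],c['fy']*q[1]/q[2]+c['cy']])
def tri(obs):
    A=np.zeros((3,3));b=np.zeros(3);
    for c,uv in obs:
        o,d=ray(c,uv);P=np.eye(3)-np.outer(d,d);A+=P;b+=P@o
    x=np.linalg.solve(A,b); return x,[np.linalg.norm(np.cross(x-ray(c,u)[0],ray(c,u)[1])) for c,u in obs]
def save(n,img): cv2.imwrite('pics/'+n,img[:,:,::-1])
E
cat > a.py <<'E'
from h import *
s=env.get_state(); print({k:np.round(v,3).tolist() for k,v in s.items()})
C={n:cam(n) for n in('scene','top')}
for n,c in C.items():
    save(n+'0.png',c['pixels']); print(n,c['t'].round(3),c['R'].round(3).tolist(),c['fx'],c['cx'],c['cy'])
for t in ['handle_end','head_end','jug','jug_lip','instrument_box','lid_tab','tape_measure','electrode_pad','reflex_hammer','keypad_phone','gel_tube','cup_pump','pen']:
    o={n:[(np.round(d['uv']).astype(int).tolist(),round(d['conf'],2)) for d in spotter.landmark_of(t,n)] for n in C}
    x=''
    if o['scene'] and o['top']: x=tri([(C[n],o[n][0][0]) for n in C]); x=(x[0].round(3).tolist(),np.round(x[1],3).tolist())
    print(t,o,x)
E
python3 a.py
```

```text
pics
{'clock': 0.0, 'joint_pos': [1.153, 0.314, 0.045, 1.304, 0.0, 1.431], 'qvel': [-0.001, 0.002, -0.0, 0.0, 0.001, 0.0], 'tau': [-0.0, -48.063, 29.853, 0.019, -0.0, -0.0], 'tcp_pos': [0.157, 0.552, 0.23], 'orientation': [-0.0, 0.138, 0.99, -0.001], 'wrist_force': [-0.276, 0.034, 0.139], 'ft_torque': [0.006, -0.042, -0.069], 'grip_force': 0.0, 'finger_gap': 0.085}
scene [1.179 0.015 0.777] [[-0.06, 0.717, -0.695], [0.998, 0.037, -0.048], [-0.009, -0.696, -0.718]] 479.824244571063 274.662537226845 206.79350001715036
top [ 0.35  -0.044  1.127] [[-0.027, -0.988, 0.15], [-0.999, 0.03, 0.015], [-0.019, -0.149, -0.989]] 498.54290737408047 281.0330560049494 203.57928885831342
handle_end {'scene': [], 'top': [([300, 221], 0.79)]} 
head_end {'scene': [], 'top': [([309, 165], 0.79)]} 
jug {'scene': [([333, 230], 0.85), ([208, 236], 0.46)], 'top': [([227, 226], 0.63), ([206, 229], 0.25)]} ([0.475, 0.097, -0.017], [0.003, 0.003])
jug_lip {'scene': [([356, 186], 0.65)], 'top': [([206, 231], 0.81), ([335, 134], 0.22)]} ([0.453, 0.131, 0.097], [0.002, 0.002])
instrument_box {'scene': [([233, 252],
[... 435 characters left out ...]
([185, 162], 0.76), ([206, 297], 0.58), ([344, 193], 0.55)]} ([0.622, 0.193, 0.015], [0.003, 0.003])
reflex_hammer {'scene': [([254, 229], 0.78)], 'top': [([305, 189], 0.85)]} ([0.543, -0.076, 0.053], [0.005, 0.005])
keypad_phone {'scene': [([306, 188], 0.62)], 'top': [([228, 224], 0.74), ([256, 273], 0.73)]} ([0.468, 0.056, 0.105], [0.026, 0.026])
gel_tube {'scene': [([168, 321], 0.58)], 'top': [([357, 118], 0.79)]} ([0.723, -0.215, -0.012], [0.003, 0.003])
cup_pump {'scene': [([225, 177], 0.57)], 'top': [([345, 286], 0.7), ([400, 234], 0.31)]} ([0.331, -0.164, -0.003], [0.001, 0.001])
pen {'scene': [([163, 208], 0.75)], 'top': [([397, 234], 0.76)]} ([0.444, -0.288, -0.001], [0.001, 0.001])
```

```bash
python3 - <<'E'
import cv2
a=cv2.imread('pics/top0.png'); cv2.imwrite('pics/top0c.png',cv2.resize(a[80:320,150:440],None,fx=2.5,fy=2.5,interpolation=3)[:600,:800])
b=cv2.imread('pics/scene0.png'); cv2.imwrite('pics/scene0c.png',cv2.resize(b[140:350,130:420],None,fx=2.7,fy=2.7,interpolation=3)[:600,:800])
E
```

```text
(no output)
```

View pics/top0c.png

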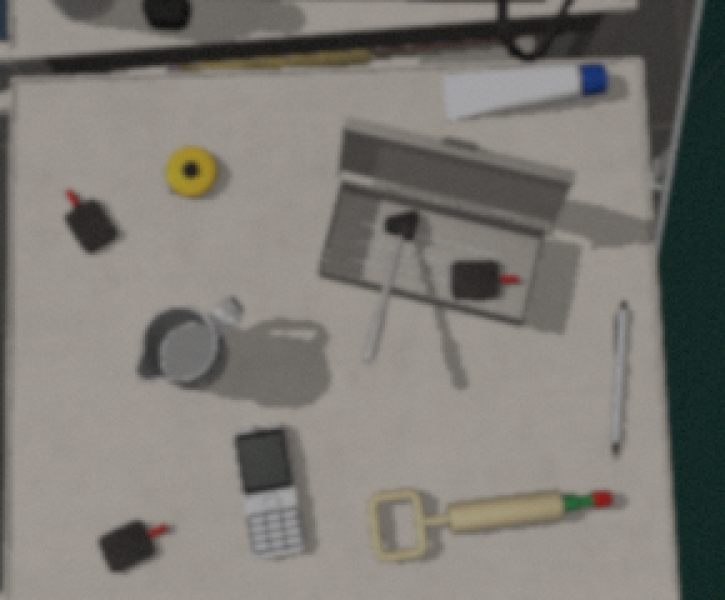

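View pics/scene0c.png

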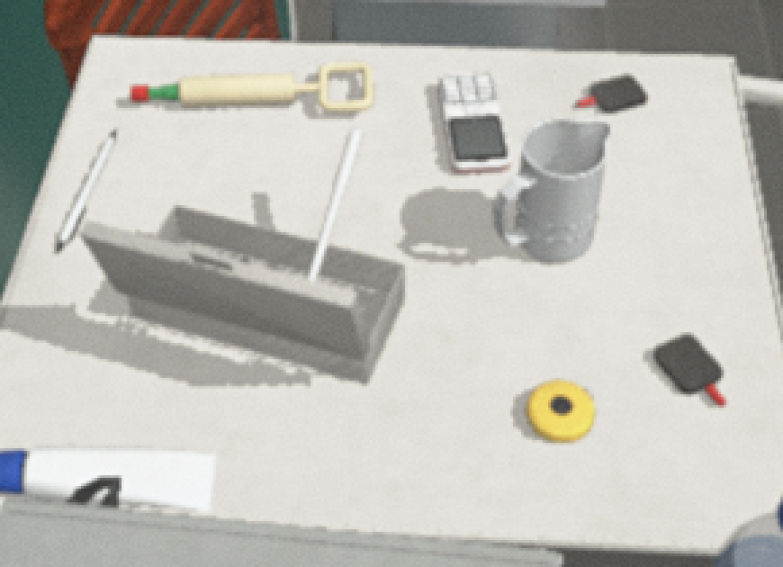

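Three pads look alike: top px (185,162), (206,297) and (344,193), the last inside the box. The meant pad is the in-box one, farthest right (−y). The crop already shows it clearly, and it stays where it is. Next I fit the hammer's line, the box and the jug.

```bash
cat > b.py <<'E'
from h import *
from scipy.optimize import least_squares
C={n:cam(n) for n in('scene','top')}
pl=[]
ends={}
for n,c in C.items():
    r=spotter.cut_out('reflex_hammer',n)[0]; m=r['region']
    im=c['pixels'].astype(int).mean(2); v,u=np.nonzero(m); br=im[v,u]>135
    P=np.stack([u,v],1)[br].astype(float)
    vx,vy,x0,y0=cv2.fitLine(P.astype(np.float32),cv2.DIST_HUBER,0,.01,.01).ravel()
    t=(P-[x0,y0])@[vx,vy]; a=np.array([x0+vx*t.min(),y0+vy*t.min()]);b=np.array([x0+vx*t.max(),y0+vy*t.max()])
    print(n,len(v),br.sum(),a.round(1),b.round(1)); ends[n]=(a,b)
    o,d1=ray(c,a);_,d2=ray(c,b); N=np.cross(d1,d2);N/=np.linalg.norm(N); pl.append((N,N@o))
d=np.cross(pl[0][0],pl[1][0]); d/=np.linalg.norm(d); d*=np.sign(d[2])
p=np.linalg.lstsq(np.array([pl[0][0],pl[1][0],d]),np.array([pl[0][1],pl[1][1],0]),rcond=None)[0]
print('dir',d.round(3),'elev',np.degrees(np.arcsin(d[2])),'az',np.degrees(np.arctan2(d[1],d[0])))
for n,c in C.items():
    for e in ends[n]:
        o,r=ray(c,e); k=np.linalg.lstsq(np.stack([d,-r],1),o-p,rcond=None)[0]; print(n,'end',(p+k[0]*d).round(4))
# box+tab, jug+lip fit (yaw about z, z=0)
def fit(pts,x0):
    obs=[(c,np.array(q),np.array(l[0]['uv'])) for t,q in pts for n,c in C.items() for l in [spotter.landmark_of(t,n)] if l]
    f=lambda x:np.concatenate([proj(c,R.from_euler('z',x[2]).apply(q)+[x[0],x[1],0])-uv for c,q,uv in obs])
    s=least_squares(f,x0,loss='soft_l1'); print(s.x[:2].round(4),np.degrees(s.x[2]).round(1),f(s.x).round(1)); return s.x
b=fit([('instrument_box',[0,0,0]),('lid_tab',[.0767,0,.1367])],[.56,-.115,-.24])
j=fit([('jug',[0,0,0]),('jug_lip',[-.042,0,.098])],[.475,.1,-1])
im=C['top']['pixels'].copy()
def line(q1,q2,x,col):
    f=lambda q:tuple(int(k) for k in proj(C['top'],R.from_euler('z',x[2]).apply(q)+[x[0],x[1],0])*4)
    cv2.line(big,f(q1),f(q2),col,1)
big=cv2.resize(im,None,fx=4,fy=4,interpolation=3)
k=[(-.039,-.095),(-.039,.095),(.047,.095),(.047,-.095)]
for i in range(4): line([*k[i],.042],[*k[(i+1)%4],.042],b,(255,0,0))
for i in range(24):
    g=lambda i:[.0315*np.cos(i*np.pi/12),.0315*np.sin(i*np.pi/12),.1]
    line(g(i),g(i+1),j,(0,255,0))
line([-.042,0,.098],[.06,0,.07],j,(0,0,255))
save('fit.png',cv2.resize(big[480:960,720:1520],None,fx=1,fy=1))
for t in('electrode_pad',):
    l=spotter.landmark_of(t,'top')
    for q in l: w=atz(C['top'],q['uv'],.003); print(t,w.round(3),(R.from_euler('z',-b[2]).apply(w-[b[0],b[1],0])).round(3))
E
python3 b.py
```

```text
scene 273 273 [244.8 243.2] [261.5 188.1]
top 374 62 [295.2 224.8] [302. 199.]
dir [-0.825  0.233  0.515] elev 31.02678575059341 az 164.2036171363072
scene end [ 0.5706 -0.0878  0.0403]
scene end [ 0.4736 -0.0604  0.1009]
top end [ 0.4594 -0.0563  0.1098]
top end [ 0.5184 -0.073   0.073 ]
[ 0.5633 -0.1218] -13.3 [ 1.1  1.6  4.4  0.1  1.2 -0.2  1.2  0.1]
[0.4812 0.0959] -52.9 [-3.8 -1.3 -1.  -2.5  1.9 -1.4  0.6 -0.3]
electrode_pad [ 0.536 -0.171  0.003] [-0.015 -0.054  0.003]
electrode_pad [0.314 0.154 0.003] [-0.306  0.211  0.003]
electrode_pad [0.619 0.19  0.003] [-0.018  0.316  0.003]
electrode_pad [ 0.556 -0.114  0.003] [-0.008  0.006  0.003]
```

View pics/fit.png

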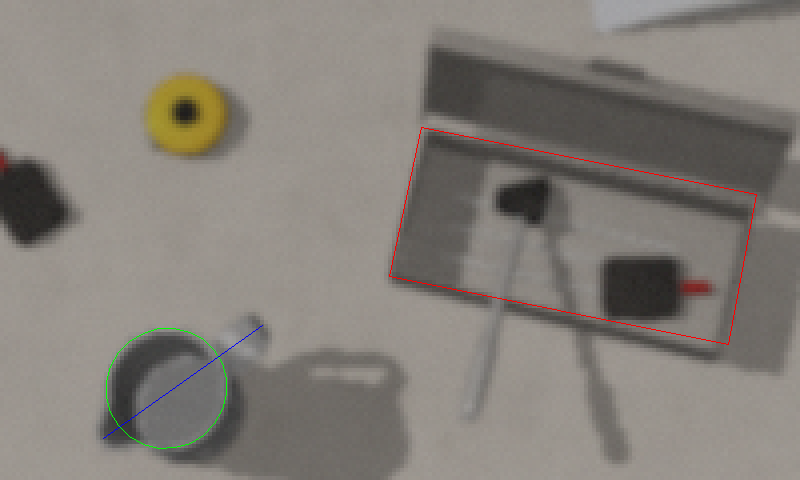

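Call:
jog_arm:
  increments:
    - [[-0.117,-0.126,0.0,0,0,0,0],[-0.117,-0.126,0.0,0,0,0,0],[-0.117,-0.126,0.0,0,0,0,0],[-0.117,-0.126,0.0,0,0,0,0],[-0.117,-0.126,0.0,0,0,0,0],[-0.117,-0.126,0.0,0,0,0,0],[-0.117,-0.126,0.0,0,0,0,0],[-0.117,-0.126,0.0,0,0,0,0],[-0.117,-0.126,0.0,0,0,0,0],[-0.117,-0.126,0.0,0,0,0,0],[-0.117,-0.126,0.0,0,0,0,0],[-0.117,-0.126,0.0,0,0,0,0],[-0.117,-0.126,0.0,0,0,0,0],[-0.117,-0.126,0.0,0,0,0,0],[-0.117,-0.126,0.0,0,0,0,0],[-0.117,-0.126,0.0,0,0,0,0],[0,0,0,0,-0.035,0,0],[0,0,0,0,-0.035,0,0],[0,0,0,0,-0.035,0,0],[0,0,0,0,-0.035,0,0]]

```text
clock: 4.05
tcp_pos: [0.4698, -0.0604, 0.2316]
orientation: [0.218, 0.135, 0.966, -0.031]
wrist_force: [-0.3, 1.0, -0.5]
finger_gap: 0.0856
grip_force: 0.0
```

```bash
cat > w.py <<'E'
from h import *
import sys
c=cam('wrist'); s=env.get_state(); print(np.round(s['clock'],2),s['tcp_pos'],s['orientation'],s['finger_gap'],s['grip_force'],s['wrist_force']); print(q2R(s['orientation']).round(3).tolist())
T=cam('top')
for t in sys.argv[2:]:
    for n,k in(('wrist',c),('top',T)): print(t,n,[(np.round(d['uv'],1).tolist(),round(d['conf'],2)) for d in spotter.landmark_of(t,n)][:3])
save(sys.argv[1]+'.png',c['pixels'])
E
python3 w.py w1 handle_end head_end reflex_hammer
```

```text
4.1 [ 0.46420567 -0.05809746  0.22684923] [ 0.21658116  0.13486586  0.96643642 -0.03007407] 0.08520276685678077 0.0 [-4.55649937  2.80781894 -2.90337318]
[[-0.87, 0.274, 0.411], [0.248, 0.962, -0.117], [-0.427, 0.0, -0.904]]
handle_end wrist [([278.3, 120.1], 0.7), ([78.4, 124.3], 0.43)]
handle_end top [([297.2, 221.7], 0.88), ([205.5, 232.0], 0.32)]
head_end wrist [([274.8, 193.0], 0.75)]
head_end top [([313.1, 166.4], 0.72)]
reflex_hammer wrist [([279.4, 159.5], 0.66)]
reflex_hammer top [([302.9, 195.4], 0.66)]
```

View pics/w1.png

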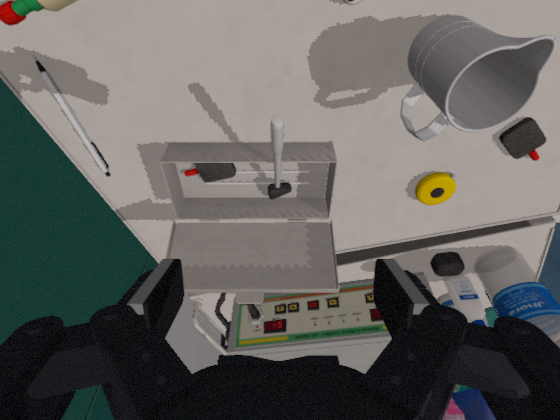

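```bash
cat > t.py <<'E'
from h import *
import sys
C={n:cam(n) for n in('wrist','top')}
print(env.get_state()['clock'])
for t in sys.argv[1:]:
    L={n:spotter.landmark_of(t,n) for n in C}
    if all(L.values()):
        x,e=tri([(C[n],L[n][0]['uv']) for n in C]); print(t,x.round(4),np.round(e,4),[np.round(L[n][0]['uv']).tolist() for n in C])
    else: print(t,{n:len(v) for n,v in L.items()})
E
python3 t.py handle_end head_end jug jug_lip tape_measure lid_tab instrument_box
```

```text
4.55
handle_end [ 0.4614 -0.061   0.097 ] [0.0012 0.0012] [[276.0, 117.0], [298.0, 225.0]]
head_end [ 0.6058 -0.0985  0.01  ] [0.0043 0.0043] [[275.0, 193.0], [309.0, 165.0]]
jug [0.4799 0.0934 0.0054] [0.0006 0.0006] [[438.0, 48.0], [229.0, 222.0]]
jug_lip [0.4508 0.1266 0.1057] [0.0029 0.0029] [[548.0, 38.0], [206.0, 233.0]]
tape_measure [6.524e-01 9.890e-02 6.000e-04] [0.0003 0.0003] [[435.0, 183.0], [225.0, 149.0]]
lid_tab [ 0.6402 -0.1395  0.1374] [0.003 0.003] [[248.0, 299.0], [332.0, 134.0]]
instrument_box [ 0.5577 -0.1171  0.0111] [0.0025 0.0025] [[251.0, 167.0], [319.0, 185.0]]
```

Call:
jog_arm:
  increments:
    - [[0.056,-0.004,0.1,0,0,0,0],[0.056,-0.004,0.1,0,0,0,0],[0.056,-0.004,0.1,0,0,0,0],[0,0,0.091,0,0,0,0],[0,0,0.091,0,0,0,0],[0,0,0.091,0,0,0,0],[0,0,0.091,0,0,0,0],[0,0,0,0,0,0,0],[0,0,0,0,0,0,0]]

```text
clock: 6.15
tcp_pos: [0.4996, -0.0717, 0.0629]
orientation: [0.215, 0.135, 0.967, -0.03]
wrist_force: [-0.5, -0.1, -0.6]
finger_gap: 0.0856
grip_force: 0.0
```

```bash
python3 w.py w2 handle_end
```

```text
6.2 [ 0.50008656 -0.07181971  0.06368229] [ 0.21599347  0.13509564  0.96653367 -0.03014392] 0.08531381047775927 0.0 [ 0.31319961 -0.54895316  0.71047609]
[[-0.87, 0.274, 0.409], [0.248, 0.962, -0.117], [-0.426, 0.0, -0.905]]
handle_end wrist [([283.7, 266.4], 0.89), ([284.4, 273.0], 0.67)]
handle_end top []
```

View pics/w2.png

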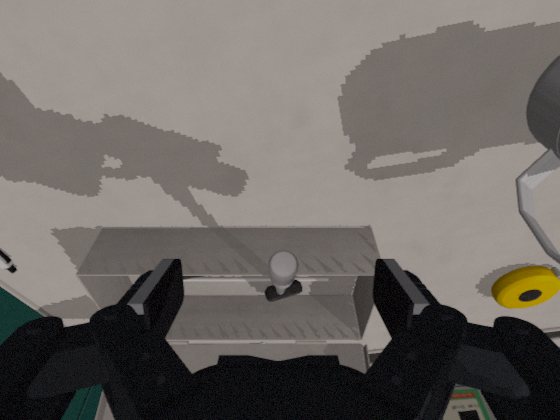

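Call:
jog_arm:
  increments:
    - [[0,0,0.026,0,0,0,0],[0,0,0,0,0,0,255],[0,0,0,0,0,0,255],[0,0,0,0,0,0,255],[0,0,0,0,0,0,255],[0,0,0,0,0,0,255],[0,0,0,0,0,0,255],[0,0,0,0,0,0,255],[0,0,0,0,0,0,255],[-0.017,0,-0.036,0,0,0,255],[-0.034,0,-0.072,0,0,0,255],[-0.034,0,-0.072,0,0,0,255],[-0.034,0,-0.072,0,0,0,255],[-0.034,0,-0.072,0,0,0,255],[-0.034,0,-0.072,0,0,0,255],[-0.034,0,-0.072,0,0,0,255],[-0.034,0,-0.072,0,0,0,255],[-0.034,0,-0.072,0,0,0,255],[0,0,0,0,0,0,255]]
  force: 60

```text
clock: 8.25
tcp_pos: [0.5048, -0.0733, 0.2297]
orientation: [0.219, 0.135, 0.966, -0.031]
wrist_force: [0.2, -0.6, -0.2]
finger_gap: 0.0096
grip_force: 58.5
```

```bash
cat > p.py <<'E'
from h import *
import sys
C={n:cam(n) for n in('wrist','top','scene')}
s=env.get_state(); Rt=q2R(s['orientation']); print(s['clock'].round(2) if hasattr(s['clock'],'round') else s['clock'],s['tcp_pos'],s['finger_gap'],s['grip_force']);print(Rt.round(3).tolist())
X={}
for t in ('handle_end','head_end','jug','jug_lip'):
    ob=[(c,l[0]['uv'],n) for n,c in C.items() for l in [spotter.landmark_of(t,n)] if l and l[0]['conf']>.4]
    print(t,[(n,np.round(u).tolist()) for _,u,n in ob])
    if len(ob)>1:
        x,e=tri([o[:2] for o in ob]); X[t]=x; print('  ',x.round(4),np.round(e,4),'tool',(Rt.T@(x-s['tcp_pos'])).round(4))
for n,c in C.items(): save(sys.argv[1]+n+'.png',c['pixels'])
E
python3 p.py p1
```

```text
8.4 [ 0.50223867 -0.07246394  0.22512302] 0.009086919768814972 58.47582221031189
[[-0.871, 0.274, 0.408], [0.248, 0.962, -0.116], [-0.424, 0.0, -0.906]]
handle_end [('wrist', [457.0, 7.0]), ('scene', [256.0, 121.0])]
   [ 0.4173 -0.0387  0.2426] [0.0344 0.0344] tool [ 0.0749  0.0092 -0.0544]
head_end [('wrist', [273.0, 297.0]), ('top', [318.0, 144.0]), ('scene', [229.0, 211.0])]
   [ 0.6115 -0.1055  0.1764] [0.0028 0.0008 0.0022] tool [-0.0827 -0.0018  0.0926]
jug [('top', [228.0, 222.0]), ('scene', [333.0, 229.0])]
   [ 0.4828  0.0941 -0.0038] [0.0011 0.0011] tool [0.1554 0.1548 0.1801]
jug_lip [('top', [206.0, 230.0]), ('scene', [355.0, 185.0])]
   [0.4545 0.1295 0.0997] [0.0007 0.0007] tool [0.145  0.1811 0.0707]
```

```bash
cat > plan.py <<'E'
from h import *
import json
def rows(p0,R0,p1,R1,N,grip=255):
    w=R.from_matrix(R0.T@R1).as_rotvec()/N; rw=np.round(w/np.pi,3); out=[]; p=np.array(p0,float); Rc=R0.copy()
    for i in range(N):
        d=Rc.T@((np.array(p1)-p)/(N-i)); d=np.round(d/.25,3); out.append([*(d+0.),*(rw+0.),grip]); p=p+Rc@(d*.25); Rc=Rc@R.from_rotvec(rw*np.pi).as_matrix()
    print(json.dumps(out).replace(' ',''),np.linalg.norm(w)*57.3, p.round(4)); return p,Rc
def cur():
    s=env.get_state(); return np.array(s['tcp_pos']),q2R(s['orientation'])
HT=np.array([-.083,-.002,.093]); C0=np.array([.480,.095,0]); AZ=np.radians(128)
D=np.array([np.cos(AZ),np.sin(AZ),0])
def ham(phi,xh,zh,beta=36.5):
    th=np.radians(phi-beta) # back dir tilt along D
    b=np.array([0,0,np.cos(th)])+np.sin(th)*D; z=-b
    y=np.array([D[1],-D[0],0])  # check: x=y cross z
    x=np.cross(y,z)
    if x@D<0: y=-y; x=-x
    Rm=np.stack([x,y,z],1); p=C0+xh*D+[0,0,zh]-Rm@HT; return p,Rm
E
cat > q.py <<'E'
from plan import *
p,Rc=cur(); a=ham(18,-.010,.145); print(p,a[0].round(3))
p,Rc=rows(p,Rc,*a,10)
p,Rc=rows(p,Rc,*ham(18,-.010,.016),10)
p,Rc=rows(p,Rc,*ham(27,-.010,.012),5)
E
python3 q.py
```

```text
[ 0.50305522 -0.07268514  0.22648617] [0.457 0.127 0.26 ]
[[0.03,0.072,-0.029,0.001,0.023,0.02,255],[0.037,0.07,-0.027,0.001,0.023,0.02,255],[0.043,0.067,-0.024,0.001,0.023,0.02,255],[0.048,0.064,-0.021,0.001,0.023,0.02,255],[0.054,0.061,-0.017,0.001,0.023,0.02,255],[0.058,0.057,-0.013,0.001,0.023,0.02,255],[0.063,0.054,-0.009,0.001,0.023,0.02,255],[0.066,0.049,-0.005,0.001,0.023,0.02,255],[0.07,0.045,0.0,0.001,0.023,0.02,255],[0.072,0.041,0.005,0.001,0.023,0.02,255]] 5.6105973223655905 [0.4575 0.1271 0.2595]
[[-0.016,-0.001,0.049,0.0,0.0,0.001,255],[-0.016,0.0,0.049,0.0,0.0,0.001,255],[-0.016,0.0,0.049,0.0,0.0,0.001,255],[-0.016,0.0,0.049,0.0,0.0,0.001,255],[-0.016,0.0,0.049,0.0,0.0,0.001,255],[-0.015,0.0,0.049,0.0,0.0,0.001,255],[-0.016,-0.001,0.049,0.0,0.0,0.001,255],[-0.015,0.0,0.049,0.0,0.0,0.001,255],[-0.016,0.0,0.05,0.0,0.0,0.001,255],[-0.015,-0.001,0.049,0.0,0.0,0.001,255]] 0.12547506231936956 [0.4574 0.1271 0.1306]
[[0.01,0.0,0.014,0.0,-0.009,-0.001,255],[0.01,0.0,0.014,0.0,-0.009,-0.001,255],[0.011,0.0,0.014,0.0,-0.009,-0.001,255],[0.011,0.0,0.013,0.0,-0.009,-0.001,255],[0.012,-0.001,0.013,0.0,-0.009,-0.001,255]] 1.662670212066443 [0.4467 0.1408 0.1176]
```

Call:
jog_arm:
  increments:
    - [[0.03,0.072,-0.029,0.001,0.023,0.02,255],[0.037,0.07,-0.027,0.001,0.023,0.02,255],[0.043,0.067,-0.024,0.001,0.023,0.02,255],[0.048,0.064,-0.021,0.001,0.023,0.02,255],[0.054,0.061,-0.017,0.001,0.023,0.02,255],[0.058,0.057,-0.013,0.001,0.023,0.02,255],[0.063,0.054,-0.009,0.001,0.023,0.02,255],[0.066,0.049,-0.005,0.001,0.023,0.02,255],[0.07,0.045,0.0,0.001,0.023,0.02,255],[0.072,0.041,0.005,0.001,0.023,0.02,255],[0,0,0,0,0,0,255],[0,0,0,0,0,0,255],[0,0,0,0,0,0,255]]

```text
clock: 10.3
tcp_pos: [0.4576, 0.1266, 0.2596]
orientation: [-0.136, 0.425, 0.892, 0.071]
wrist_force: [-0.2, 0.3, -0.5]
finger_gap: 0.0096
grip_force: 58.5
```

```bash
python3 p.py p2; python3 - <<'E'
import cv2,numpy as np
a=cv2.imread('pics/p2scene.png')[90:290,220:460];b=cv2.imread('pics/p2top.png')[140:290,150:290]
a=cv2.resize(a,(480,400));b=cv2.resize(b,(373,400));cv2.imwrite('pics/p2.png',cv2.resize(np.hstack([a,b]),(800,375)))
E
```

```text
10.45 [0.45737339 0.12677433 0.25987452] 0.009129805266094292 58.52181136608124
[[-0.6, 0.779, -0.183], [0.74, 0.627, 0.243], [0.304, 0.01, -0.953]]
handle_end [('wrist', [276.0, 271.0]), ('top', [257.0, 272.0]), ('scene', [167.0, 321.0])]
   [ 0.4949 -0.0619 -0.2361] [0.1182 0.1646 0.245 ] tool [-0.3128 -0.0943  0.4198]
head_end [('wrist', [276.0, 295.0]), ('top', [357.0, 116.0]), ('scene', [341.0, 179.0])]
   [0.5603 0.0081 0.2477] [0.1346 0.192  0.0817] tool [-0.1533  0.0056 -0.0361]
jug [('wrist', [274.0, 262.0]), ('top', [228.0, 225.0]), ('scene', [333.0, 227.0])]
   [ 0.4782  0.0947 -0.0043] [0.0018 0.0027 0.002 ] tool [-0.1165 -0.0066  0.2401]
jug_lip [('wrist', [279.0, 233.0]), ('scene', [353.0, 189.0])]
   [0.4561 0.1297 0.0907] [0.0016 0.0016] tool [-0.0485 -0.0009  0.1621]
```

View pics/p2.png

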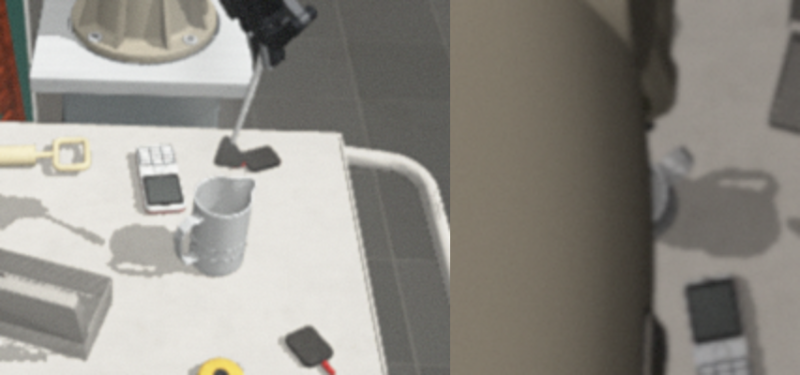

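```bash
python3 - <<'E'
from plan import *
C={n:cam(n) for n in('scene','wrist')}
e=C0-.01*D+[0,0,.145]
for n,c in C.items(): print(n,proj(c,e),proj(c,C0+[0,0,.1]),[(np.round(d['uv'],1),round(d['conf'],2)) for t in('head_end','jug_lip') for d in spotter.landmark_of(t,n)[:2]])
ob=[(c,spotter.landmark_of('head_end',n)[0]['uv']) for n,c in C.items()]; x,r=tri(ob); p,Rc=cur(); print(x,r,Rc.T@(x-p))
E
```

```text
scene [336.04733496 178.84777502] [338.03054505 193.38867106] [(array([341.2, 179.3]), 0.56), (array([353.8, 185.2]), 0.79), (array([167. , 319.4]), 0.35)]
wrist [273.98204274 301.28844779] [274.26133421 278.51460857] [(array([276. , 300.2]), 0.6), (array([279.2, 234.1]), 0.97), (array([275.2, 264. ]), 0.49)]
[0.4874605  0.0931409  0.14696801] [np.float64(0.0039024078189813646), np.float64(0.003902407818981338)] [-0.07744095  0.00095629  0.09341985]
```

View pics/p2wrist.png

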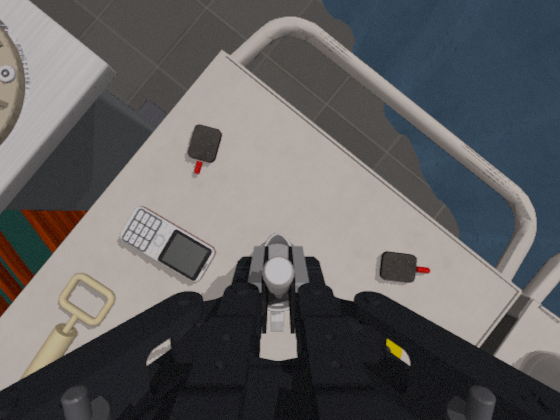

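Call:
jog_arm:
  increments:
    - [[-0.016,0,0.049,0,0,0,255],[-0.016,0,0.049,0,0,0,255],[-0.016,0,0.049,0,0,0,255],[-0.016,0,0.049,0,0,0,255],[-0.016,0,0.049,0,0,0,255],[-0.016,0,0.049,0,0,0,255],[-0.016,0,0.049,0,0,0,255],[-0.016,0,0.049,0,0,0,255],[0,0,0,0,0,0,255]]

```text
clock: 12.35
tcp_pos: [0.4575, 0.1273, 0.1546]
orientation: [-0.139, 0.426, 0.891, 0.07]
wrist_force: [0.2, 0.1, -0.6]
finger_gap: 0.0088
grip_force: 58.5
```

Call:
jog_arm:
  increments:
    - [[-0.016,0,0.049,0,0,0,255],[-0.012,0,0.036,0,0,0,255],[0,0,0,0,0,0,255],[0,0,0,0,0,0,255]]

```text
clock: 12.75
tcp_pos: [0.4587, 0.1273, 0.1339]
orientation: [-0.137, 0.426, 0.891, 0.071]
wrist_force: [-0.5, -0.4, -1.3]
finger_gap: 0.0094
grip_force: 58.5
```

```bash
python3 p.py p3; python3 - <<'E'
from plan import *
p,Rc=cur(); p,Rc=rows(p,Rc,*ham(27,-.010,.013),5)
E
```

```text
12.9 [0.45921199 0.12727864 0.13452554] 0.00950742665401837 58.52415919303894
[[-0.6, 0.779, -0.183], [0.74, 0.627, 0.243], [0.305, 0.01, -0.952]]
handle_end [('wrist', [278.0, 271.0]), ('scene', [349.0, 191.0])]
   [0.4654 0.1188 0.0939] [0.0003 0.0003] tool [-0.0223 -0.0009  0.0355]
head_end [('wrist', [276.0, 296.0]), ('top', [334.0, 134.0])]
   [ 0.5715 -0.0276  0.0512] [0.1506 0.1506] tool [-0.2073 -0.0106  0.0211]
jug [('scene', [336.0, 228.0])]
jug_lip [('wrist', [276.0, 247.0]), ('scene', [353.0, 186.0])]
   [0.4545 0.1282 0.0963] [0.0017 0.0017] tool [-0.0081 -0.0035  0.0375]
[[0.01,-0.001,0.016,0.0,-0.009,0.001,255],[0.01,-0.001,0.016,0.0,-0.009,0.001,255],[0.011,-0.001,0.016,0.0,-0.009,0.001,255],[0.011,-0.001,0.015,0.0,-0.009,0.001,255],[0.012,-0.001,0.016,0.0,-0.009,0.001,255]] 1.6649615333002528 [0.4468 0.1407 0.1183]
```

Call:
jog_arm:
  increments:
    - [[0.01,-0.001,0.016,0,-0.009,0,255],[0.01,-0.001,0.016,0,-0.009,0,255],[0.011,-0.001,0.015,0,-0.009,0,255],[0.011,-0.001,0.015,0,-0.009,0,255],[0.012,-0.001,0.015,0,-0.009,0,255],[0,0,0,0,0,0,255],[0,0,0,0,0,0,255]]

```text
clock: 14.2
tcp_pos: [0.4468, 0.1408, 0.119]
orientation: [-0.074, 0.429, 0.899, 0.041]
wrist_force: [0.6, 0.1, -1.5]
finger_gap: 0.0091
grip_force: 58.6
```

```bash
python3 p.py p4; python3 - <<'E'
from plan import *
s=env.get_state();print(s['wrist_force'],s['ft_torque'])
p,Rc=cur(); p,Rc=rows(p,Rc,*ham(30,-.010,.010),3)
E
```

```text
14.35 [0.44732736 0.14035331 0.11899433] 0.009377254332258547 58.632150292396545
[[-0.62, 0.779, -0.097], [0.767, 0.627, 0.137], [0.167, 0.01, -0.986]]
handle_end [('wrist', [280.0, 272.0]), ('scene', [333.0, 226.0])]
   [ 0.476   0.0996 -0.0075] [0.0068 0.0068] tool [-0.0702 -0.0046  0.1163]
head_end [('wrist', [276.0, 298.0]), ('top', [223.0, 219.0])]
   [0.4814 0.1004 0.037 ] [0.003 0.003] tool [-0.0654  0.0007  0.0721]
jug [('top', [230.0, 224.0]), ('scene', [336.0, 228.0])]
   [ 0.4773  0.0966 -0.0099] [0.0045 0.0045] tool [-0.0737 -0.0053  0.1181]
jug_lip [('top', [205.0, 230.0]), ('scene', [355.0, 185.0])]
   [0.455  0.1302 0.1013] [0.0004 0.0004] tool [-0.0155 -0.0006  0.0153]
[ 0.53680704 -0.28581609  0.9449407 ] [-0.15739265 -0.22510023 -0.01967592]
[[0.006,0.0,0.01,0.001,-0.006,0.002,255],[0.006,0.0,0.011,0.001,-0.006,0.002,255],[0.006,0.001,0.01,0.001,-0.006,0.002,255]] 1.1069398025330592 [0.4436 0.1451 0.1118]
```

View pics/p4wrist.png

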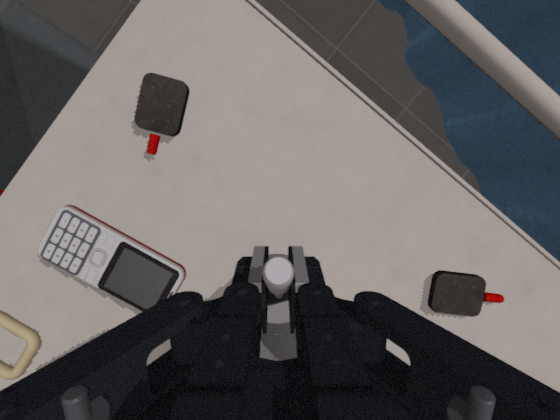

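Call:
jog_arm:
  increments:
    - [[0.006,0,0.01,0,-0.006,0,255],[0.006,0,0.01,0,-0.006,0,255],[0,0,0,0,0,0,255],[0,0,0,0,0,0,255]]

```text
clock: 15.35
tcp_pos: [0.444, 0.1438, 0.1142]
orientation: [-0.057, 0.43, 0.9, 0.032]
wrist_force: [1.5, -0.5, -1.1]
finger_gap: 0.0091
grip_force: 58.6
```

Call:
jog_arm:
  increments:
    - [[0,0,0.008,0,0,0,255],[0,0,0,0,0,0,255],[0,0,0,0,0,0,225],[0,0,0,0,0,0,205],[0,0,0,0,0,0,190],[0,0,0,0,0,0,175],[0,0,0,0,0,0,150],[0,0,0,0,0,0,120],[0,0,0,0,0,0,90],[0,0,0,0,0,0,60],[0,0,0,0,0,0,60],[0,0,-0.04,0,0,0,60],[0,0,-0.08,0,0,0,60],[0,0,-0.1,0,0,0,60],[0,0,-0.12,0,0,0,60],[0,0,-0.12,0,0,0,60],[0,0,-0.12,0,0,0,60],[0,0,0,0,0,0,60]]

```text
clock: 17.15
tcp_pos: [0.4575, 0.1279, 0.2608]
orientation: [-0.053, 0.431, 0.9, 0.034]
wrist_force: [-0.4, -0.8, 0.3]
finger_gap: 0.0653
grip_force: 0.0
```

```bash
cat > t2.py <<'E'
from plan import *
import sys
C={n:cam(n) for n in('scene','top','wrist')}
s=env.get_state();print(s['clock'],s['tcp_pos'],s['orientation'],s['finger_gap'])
for n in C:
  c=C[n]
  for t in('handle_end','head_end','jug_lip','jug','tape_measure'):
    print(t,n,[(np.round(d['uv']).astype(int).tolist(),round(d['conf'],2)) for d in spotter.landmark_of(t,n)][:2])
  save(sys.argv[1]+n+'.png',c['pixels'])
a=C['scene']['pixels'][140:300,260:420];cv2.imwrite('pics/%s.png'%sys.argv[1],np.hstack([cv2.resize(a[:,:,::-1],(400,400)),cv2.resize(C['wrist']['pixels'][:,:,::-1],(400,400))]))
E
python3 t2.py r1
```

```text
17.3 [0.45501282 0.12803582 0.25610582] [-0.05683524  0.4305132   0.90020362  0.03258196] 0.06499458510058281
handle_end scene [([368, 158], 0.75), ([226, 178], 0.16)]
head_end scene []
jug_lip scene [([355, 185], 0.97)]
jug scene [([337, 229], 0.83)]
tape_measure scene [([337, 293], 0.79)]
handle_end top []
head_end top [([228, 219], 0.55)]
jug_lip top [([206, 230], 0.89)]
jug top [([227, 223], 0.56)]
tape_measure top [([227, 153], 0.87)]
handle_end wrist []
head_end wrist [([276, 232], 0.92)]
jug_lip wrist [([280, 207], 0.93)]
jug wrist [([275, 233], 0.92)]
tape_measure wrist []
```

View pics/r1.png

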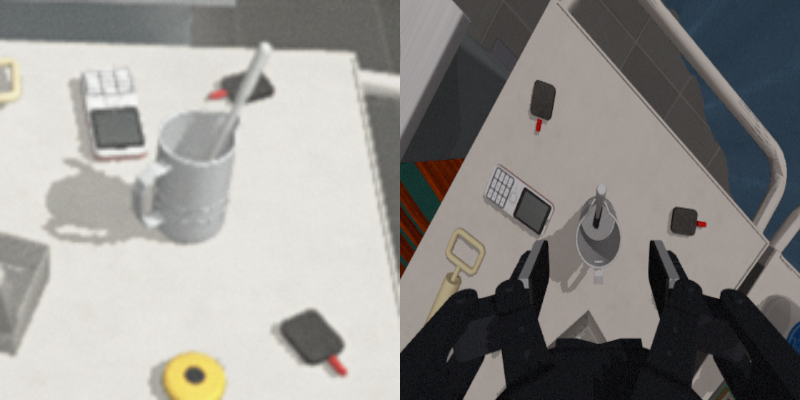

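```bash
cat >> plan.py <<'E'
YB=np.radians(-13.5); BX=np.array([.559,-.120,0])
RD=np.array([[-np.cos(YB),-np.sin(YB),0],[-np.sin(YB),np.cos(YB),0],[0,0,-1.]]).copy()
E
python3 - <<'E'
from plan import *
print(RD,np.linalg.det(RD))
p,Rc=cur(); p,Rc=rows(p,Rc,[.64,.098,.15],RD,8,60)
E
```

```text
[[-0.97236992  0.23344536  0.        ]
 [ 0.23344536  0.97236992  0.        ]
 [ 0.          0.         -1.        ]] 0.9999999999999998
[[-0.076,0.062,0.044,0.002,-0.005,-0.026,60],[-0.08,0.056,0.045,0.002,-0.005,-0.026,60],[-0.084,0.049,0.046,0.002,-0.005,-0.026,60],[-0.087,0.043,0.047,0.002,-0.005,-0.026,60],[-0.089,0.036,0.048,0.002,-0.005,-0.026,60],[-0.091,0.029,0.049,0.002,-0.005,-0.026,60],[-0.093,0.022,0.051,0.002,-0.005,-0.026,60],[-0.093,0.014,0.052,0.002,-0.005,-0.026,60]] 4.791264506896912 [0.64  0.098 0.15 ]
```

Call:
jog_arm:
  increments:
    - [[-0.076,0.062,0.044,0.002,-0.005,-0.026,60],[-0.08,0.056,0.045,0.002,-0.005,-0.026,60],[-0.084,0.049,0.046,0.002,-0.005,-0.026,60],[-0.087,0.043,0.047,0.002,-0.005,-0.026,60],[-0.089,0.036,0.048,0.002,-0.005,-0.026,60],[-0.091,0.029,0.049,0.002,-0.005,-0.026,60],[-0.093,0.022,0.051,0.002,-0.005,-0.026,60],[-0.093,0.014,0.052,0.002,-0.005,-0.026,60],[0,0,0,0,0,0,60],[0,0,0,0,0,0,60]]

```text
clock: 19.05
tcp_pos: [0.6392, 0.098, 0.1494]
orientation: [0.0, 0.119, 0.993, 0.0]
wrist_force: [-0.1, 0.4, -0.4]
finger_gap: 0.0656
grip_force: 0.0
```

```bash
cat > tp.py <<'E'
from plan import *
C={n:cam(n) for n in('wrist','scene')}
ob=[]
for n,c in C.items():
    r=spotter.cut_out('tape_measure',n)[0]; l=spotter.landmark_of('tape_measure',n)[0]
    v,u=np.nonzero(r['region']); print(n,r['conf'],l['uv'],[u.min(),u.max(),v.min(),v.max()],atz(c,l['uv'],0).round(4),'mask@7.5',atz(c,[u.mean(),v.mean()],.008).round(4))
p,Rc=cur(); print(env.get_state()['clock'],p,Rc.round(3).tolist())
E
python3 tp.py
```

```text
wrist 0.88 [281.8, 202.8] [np.int64(253), np.int64(304), np.int64(183), np.int64(233)] [0.6513 0.0986 0.    ] mask@7.5 [0.6529 0.0959 0.008 ]
scene 0.58 [335.6, 294.8] [np.int64(325), np.int64(349), np.int64(281), np.int64(303)] [0.6555 0.0935 0.    ] mask@7.5 [0.6538 0.0959 0.008 ]
19.35 [0.63977051 0.09816642 0.15102037] [[-0.972, 0.236, 0.004], [0.236, 0.972, 0.0], [-0.004, 0.001, -1.0]]
```

Call:
jog_arm:
  increments:
    - [[-0.025,0.004,0.1,0,0,0,60],[-0.025,0.004,0.1,0,0,0,60],[0,0,0.1,0,0,0,60],[0,0,0.1,0,0,0,60],[0,0,0.1,0,0,0,60],[0,0,0.06,0,0,0,60],[0,0,0.032,0,0,0,60],[0,0,0,0,0,0,60],[0,0,0,0,0,0,255],[0,0,0,0,0,0,255],[0,0,0,0,0,0,255],[0,0,0,0,0,0,255],[0,0,0,0,0,0,255],[0,0,0,0,0,0,255]]
  force: 40

```text
clock: 20.75
tcp_pos: [0.6545, 0.0972, 0.0039]
orientation: [0.003, 0.119, 0.993, 0.001]
wrist_force: [-0.7, 0.4, 5.7]
finger_gap: 0.0437
grip_force: 41.3
```

Call:
jog_arm:
  increments:
    - [[0,0,-0.08,0,0,0,255],[0,0,-0.16,0,0,0,255],[0,0,-0.16,0,0,0,255],[0,0,-0.16,0,0,0,255],[0,0,-0.16,0,0,0,255],[0.033,-0.126,-0.06,0,0,0,255],[0.033,-0.126,0,0,0,0,255],[0.033,-0.126,0,0,0,0,255],[0.033,-0.126,0,0,0,0,255],[0.033,-0.126,0,0,0,0,255],[0.033,-0.126,0,0,0,0,255],[0,0,0,0,0,0,255],[0,0,0,0,0,0,255]]

```text
clock: 22.05
tcp_pos: [0.5596, -0.0756, 0.197]
orientation: [0.002, 0.119, 0.993, 0.0]
wrist_force: [0.0, 0.4, -0.4]
finger_gap: 0.0436
grip_force: 40.9
```

```bash
cat > bx.py <<'E'
from plan import *
C={n:cam(n) for n in('wrist','top','scene')}
s=env.get_state(); p,Rc=cur(); print(s['clock'],p,s['finger_gap'],s['grip_force'])
from scipy.optimize import least_squares
obs=[]
for t,q in(('instrument_box',[0,0,0]),('lid_tab',[.0767,0,.1367])):
  for n,c in C.items():
    l=spotter.landmark_of(t,n)
    if l: obs.append((c,np.array(q),np.array(l[0]['uv']))); print(t,n,l[0]['uv'],l[0]['conf'])
for n in ('wrist','top'):
    print('pad',n,[(atz(C[n],d['uv'],.003).round(3).tolist(),round(d['conf'],2)) for d in spotter.landmark_of('electrode_pad',n)])
f=lambda x:np.concatenate([proj(c,R.from_euler('z',x[2]).apply(q)+[x[0],x[1],0])-uv for c,q,uv in obs])
r=least_squares(f,[.559,-.12,-.236],loss='soft_l1'); print(r.x,np.degrees(r.x[2]),f(r.x).round(1))
c=C['wrist']; big=cv2.resize(c['pixels'],(800,600))
B=lambda q:tuple(int(v) for v in proj(c,R.from_euler('z',YB).apply(q)+BX)*(800/560))
k=[(-.037,-.093),(-.037,.093),(.045,.093),(.045,-.093)]
for z,col in((.042,(255,0,0)),(.002,(0,255,0))):
    for i in range(4): cv2.line(big,B([*k[i],z]),B([*k[(i+1)%4],z]),col,1)
save('bx.png',big)
E
python3 bx.py
```

```text
22.2 [ 0.56017095 -0.074278    0.19673842] 0.04353311952895484 40.90195488119207
instrument_box wrist [235.9, 193.1] 0.76
instrument_box scene [229.1, 250.7] 0.96
lid_tab wrist [217.5, 337.3] 0.76
lid_tab top [336.7, 134.6] 0.84
lid_tab scene [209.5, 235.2] 0.87
pad wrist [([0.545, -0.169, 0.003], 0.97), ([0.614, 0.194, 0.003], 0.95)]
pad top [([0.619, 0.189, 0.003], 0.79), ([0.54, -0.173, 0.003], 0.57)]
[ 0.56257897 -0.12357751 -0.2343199 ] -13.425541057592532 [-0.  -0.3 -0.1  1.4  0.  -0.  -2.6  1.2 -1.9  0.7]
```

View pics/bx.png

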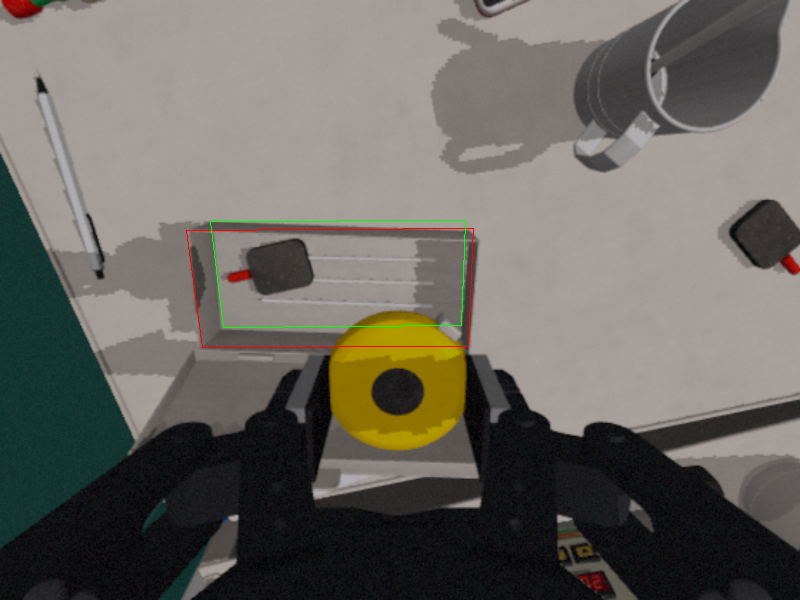

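Call:
jog_arm:
  increments:
    - [[-0.008,-0.014,0.1,0,0,0,255],[-0.008,-0.014,0.12,0,0,0,255],[0,0,0.12,0,0,0,255],[0,0,0.12,0,0,0,255],[0,0,0.1,0,0,0,255],[0,0,0.08,0,0,0,255],[0,0,0.06,0,0,0,255],[0,0,0.04,0,0,0,255],[0,0,0,0,0,0,255],[0,0,0,0,0,0,255]]

```text
clock: 23.6
tcp_pos: [0.563, -0.0828, 0.0121]
orientation: [0.002, 0.119, 0.993, 0.0]
wrist_force: [0.8, 0.3, -0.1]
finger_gap: 0.044
grip_force: 40.9
```

Call:
jog_arm:
  increments:
    - [[0,0,0.012,0,0,0,255],[0,0,0.01,0,0,0,255],[0,0,0,0,0,0,255],[0,0,0,0,0,0,110],[0,0,0,0,0,0,90],[0,0,0,0,0,0,90],[0,0,0,0,0,0,90]]

```text
clock: 24.3
tcp_pos: [0.5627, -0.0828, 0.0064]
orientation: [0.002, 0.119, 0.993, 0.0]
wrist_force: [0.2, 0.7, 0.3]
finger_gap: 0.0554
grip_force: 0.0
```

Call:
jog_arm:
  increments:
    - [[0,0,-0.06,0,0,0,90],[0,0,-0.1,0,0,0,90],[0,0,-0.14,0,0,0,90],[0,0,-0.14,0,0,0,90],[0,0,-0.14,0,0,0,90],[0,0,-0.14,0,0,0,90],[0,0,-0.12,0,0,0,90],[0,0,0,0,0,0,90]]

```text
clock: 25.1
tcp_pos: [0.5644, -0.0835, 0.2213]
orientation: [0.006, 0.119, 0.993, -0.0]
wrist_force: [0.4, 0.1, -0.4]
finger_gap: 0.0558
grip_force: 0.0
```

```bash
python3 - <<'E'
from plan import *
C={n:cam(n) for n in('wrist','top')}; BX=np.array([.561,-.1215,0])
print(env.get_state()['clock'],cur()[0])
for n,c in C.items():
    for t in('tape_measure','electrode_pad'):
        for d in spotter.cut_out(t,n)[:2]:
            v,u=np.nonzero(d['region']); w=atz(c,[u.mean(),v.mean()],.01); print(n,t,round(d['conf'],2),len(u),np.ptp(u),np.ptp(v),w.round(3),(R.from_euler('z',-YB).apply(w-BX)).round(3))
E
```

```text
25.2 [ 0.56238518 -0.08288265  0.2168614 ]
wrist tape_measure 0.97 1455 43 40 [ 0.562 -0.083  0.01 ] [-0.008  0.038  0.01 ]
wrist electrode_pad 0.74 1296 55 36 [ 0.544 -0.164  0.01 ] [-0.006 -0.045  0.01 ]
wrist electrode_pad 0.59 1540 46 48 [0.606 0.188 0.01 ] [-0.028  0.311  0.01 ]
top electrode_pad 0.58 41 8 7 [ 0.541 -0.187  0.01 ] [-0.005 -0.068  0.01 ]
top electrode_pad 0.58 300 19 22 [0.605 0.189 0.01 ] [-0.03   0.312  0.01 ]
```

Call:
jog_arm:
  increments:
    - [[-0.12,-0.028,0,0,0,0,255],[-0.12,-0.028,0,0,0,0,255],[-0.12,-0.028,0,0,0,0,255],[-0.12,-0.028,0,0,0,0,255],[0,0,0,0,0,0,255],[0,0,0.112,0,0,0,255],[0,0,0.112,0,0,0,255],[0,0,0.112,0,0,0,255],[0,0,0.112,0,0,0,255],[0,0,0,0,0,0,255],[0,0,0,0,0,0,255]]

```text
clock: 26.5
tcp_pos: [0.6712, -0.1377, 0.104]
orientation: [0.0, 0.119, 0.993, 0.001]
wrist_force: [0.4, -0.4, -0.5]
finger_gap: -0.0001
grip_force: 0.0
```

Call:
jog_arm:
  increments:
    - [[0.04,0,0,0,0,0,255],[0.04,0,0,0,0,0,255],[0.04,0,0,0,0,0,255],[0.04,0,0,0,0,0,255],[0.04,0,0,0,0,0,255],[0.04,0,0,0,0,0,255],[0.04,0,0,0,0,0,255],[0.04,0,0,0,0,0,255],[0,0,0,0,0,0,255],[0,0,0,0,0,0,255]]

```text
clock: 27.5
tcp_pos: [0.5943, -0.1193, 0.1045]
orientation: [0.002, 0.119, 0.993, 0.0]
wrist_force: [0.0, 0.1, -0.3]
finger_gap: -0.0
grip_force: 0.0
```

```bash
cat > l.py <<'E'
from plan import *
C={n:cam(n) for n in('wrist','top','scene')}; BX=np.array([.561,-.1215,0])
s=env.get_state();print(s['clock'],cur()[0],s['wrist_force'])
B=lambda q:R.from_euler('z',YB).apply(q)+BX
tab=lambda f:B([.051-.1*np.cos(f),0,.04+.1*np.sin(f)])
for n,c in C.items():
    l=spotter.landmark_of('lid_tab',n); 
    if l: 
        g=np.linspace(0,1.83,184); e=[np.linalg.norm(proj(c,tab(f))-l[0]['uv']) for f in g]; print(n,l[0]['uv'],l[0]['conf'],'angle',g[np.argmin(e)].round(2),min(e).round(1),'shut px',proj(c,tab(0)).round())
E
python3 l.py
```

```text
27.65 [ 0.59486291 -0.11947925  0.10423909] [-0.98660082 -0.96534593  0.30054656]
wrist [255.4, 208.6] 0.76 angle 1.01 1.8 shut px [262.  95.]
scene [225.9, 210.9] 0.88 angle 1.04 1.8 shut px [237. 222.]
```

Call:
jog_arm:
  increments:
    - [[0,0,-0.1,0,0,0,255],[0,0,-0.1,0,0,0,255],[0,0,-0.1,0,0,0,255],[0,0,-0.1,0,0,0,255],[0,0,-0.1,0,0,0,255],[0,0,0,0,0,0,255],[0,0,0,0,0,0,255],[0,0,0,0,0,0,255],[0,0,0,0,0,0,255],[0,0,0,0,0,0,255],[0,0,0,0,0,0,255],[0,0,0,0,0,0,255],[0,0,0,0,0,0,255],[0,0,0,0,0,0,255],[0,0,0,0,0,0,255],[0,0,0,0,0,0,255],[0,0,0,0,0,0,255],[0,0,0,0,0,0,255],[0,0,0,0,0,0,255],[0,0,0,0,0,0,255]]

```text
clock: 29.8
tcp_pos: [0.5942, -0.1194, 0.2293]
orientation: [0.002, 0.119, 0.993, 0.0]
wrist_force: [-0.2, 0.0, 0.4]
finger_gap: -0.0004
grip_force: 0.0
```

```bash
python3 l.py; python3 t2.py f1 | grep -v tape
```

```text
29.95 [ 0.59419422 -0.11938533  0.22931205] [-0.6121536  -0.97415631 -0.25439944]
wrist [270.4, 106.4] 0.56 angle 0.33 3.4 shut px [268. 101.]
scene [236.9, 223.3] 0.92 angle 0.0 1.6 shut px [237. 222.]
30.25 [ 0.59420697 -0.11938229  0.22930495] [1.57444642e-03 1.18623805e-01 9.92937986e-01 2.64934554e-04] 0.00018006499570293746
handle_end scene [([368, 159], 0.61), ([352, 186], 0.25)]
head_end scene []
jug_lip scene [([355, 186], 0.74)]
jug scene [([336, 229], 0.61)]
handle_end top [([193, 230], 0.64)]
head_end top [([226, 219], 0.67)]
jug_lip top [([207, 234], 0.94)]
jug top [([230, 228], 0.68)]
handle_end wrist []
head_end wrist []
jug_lip wrist [([96, 82], 0.32)]
jug wrist [([453, 22], 0.65)]
```

Call:
jog_arm:
  increments:
    - [[0,0,0,0,0,0,255],[0,0,0,0,0,0,255],[0,0,0,0,0,0,255],[0,0,0,0,0,0,255],[0,0,0,0,0,0,255],[0,0,0,0,0,0,255],[0,0,0,0,0,0,255],[0,0,0,0,0,0,255],[0,0,0,0,0,0,255],[0,0,0,0,0,0,255]]

```text
clock: 32.0
tcp_pos: [0.5942, -0.1194, 0.2293]
orientation: [0.002, 0.119, 0.993, 0.0]
wrist_force: [0.0, 0.3, 0.9]
finger_gap: -0.0002
grip_force: 0.0
```

```bash
python3 l.py; python3 - <<'E'
from plan import *
C={n:cam(n) for n in('scene','top')}
X={t:tri([(c,spotter.landmark_of(t,n)[0]['uv']) for n,c in C.items()]) for t in('handle_end','jug_lip','jug')}
for t,(x,e) in X.items(): print(t,x.round(4),np.round(e,4))
E_=X['handle_end'][0]; he=atz(C['top'],spotter.landmark_of('head_end','top')[0]['uv'],.012); L=X['jug_lip'][0]; u=(E_-he); ln=np.linalg.norm(u); u/=ln
print('head',he.round(3),'len',ln,'lip-line dist',np.linalg.norm(np.cross(L-he,u)),'head-axis',np.linalg.norm((he-X['jug'][0])[:2]))
E
```

```text
32.15 [ 0.59420596 -0.11937879  0.22932333] [-0.94492732 -0.53413537 -0.4655707 ]
wrist [271.0, 106.1] 0.61 angle 0.32 4.0 shut px [268. 101.]
scene [237.0, 223.5] 0.78 angle 0.0 1.8 shut px [237. 222.]
handle_end [0.4426 0.1477 0.1682] [0.0005 0.0005]
jug_lip [0.4563 0.1354 0.0974] [0.0009 0.0009]
jug [ 0.4804  0.0956 -0.0084] [0.0037 0.0037]
head [0.488 0.097 0.012] len 0.1704786264564244 lip-line dist 0.011755712326791935 head-axis 0.007472502253269689
```

```bash
python3 -c "
from workcell import ticket; print(ticket.hand_in())"
```

```text
the job is handed in; nothing more can be done
None
```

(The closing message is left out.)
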